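Load the disc tray and take a hardness reading on the dot

TASK

First slide the tray with the plywood disc fully home into the slotted nest, until it meets the end stop. Then take the hardness tester out of its wooden stand and hold it upright with its sprung tip on the orange dot of the disc, pressing lightly so that the tip is pushed in about halfway, neither barely touching nor bottomed out. Finish while still holding it there, and leave the glue bottle and the sanding block where they are.

Things in the scene. Friction and masses are not known exactly. Their poses are not given: they have to be found in the camera images.
- nest: slotted tray holder fixed on the bench: two dark steel rails 90 mm long with bright overhanging lips, and an end stop; no floor. Origin on the bench, centre between the rails. +x = way in. Channel 94 mm wide; stop face at x=+45 mm; rails begin at x=-45, a flared mouth before them at x=-66. Lips 8 mm wide, underside 8 mm up; all at most 14 mm high; open above the middle
- nest_home (a point): point on the bench in the nest, at nest x = -30 mm, where the tray's origin lies when the tray is fully home (axes as the nest)
- tray: loose blue-painted metal tray, 150 mm (its x) by 90 mm (its y), plate 5 mm thick, about 0.25 kg. Origin: centre of its underside, which is on the bench. +x is the end that enters the nest first. At x = +30 mm a black ring 4 mm high holds the disc; at x = -55 mm stands a red fin to grip it by
- tray_fin (a point): grip point on the tray's red upright fin: the fin is 36 mm along the tray's x, 12 mm thick across (y), and stands from 5 to 45 mm above the bench; this point is at 33 mm. Axes as the tray. When the tray is home the fin stays outside the nest
- disc: loose round plywood disc 45 mm across, 6 mm thick, about 20 g, lying in the tray's ring (1 mm play) and 2 mm prouder than it; any yaw. Origin: centre of its underside, 5 mm above the bench
- mark (a point): centre of the orange dot (10 mm across) on the disc's upper face, 10 mm from the disc's centre, 11 mm above the bench while in the tray
- stand: fixed wooden block 75 x 75 x 66 mm with an upright hole of 19 mm diameter in its middle, in which the tester stands. Origin: centre of its underside, on the bench
- tester: loose round pen-like hardness tester, 0.1 kg, upright in the stand, resting on its collar. Origin on its axis at the barrel's lower end (21 mm above the bench in the stand); z up its axis. Steel barrel 16 mm diameter, z=0 to 45 mm; yellow collar 28 mm diameter, 45 to 51; black grip 24 mm diameter, 51 to 110 (top)
- tip (a point): lowest point of the tester's 6 mm brass sprung tip; 14 mm below the tester's origin when not pressed
- plunger (a joint): how far the sprung tip is pushed into the tester, m: 0 free, 0.010 bottomed out. Spring about 500 N/m with 1 N preload (halfway about 3.5 N)
- glue_bottle: white wood-glue bottle with blue cap, 54 mm across, 158 mm high, standing loose at the back; to be left alone. Origin: centre of its underside
- sanding_block: loose cork sanding block 64 x 105 x 31 mm beside the vice; to be left alone. Origin: centre of its underside
Things that resemble listed ones, but are neither listed nor needed, are in the scene too. Of the things that look like the tester, the smaller one is meant.

How it is judged:
On the way, in this order (a step that is already met when the one before it is completed fails the run):
1. the tray with the disc is fully home in the nest, the tester still in its stand (horizontal distance between tray and nest_home below 0.005 m and angle between the x axis of tray and the x axis of nest, either way round below 0.08 rad and x of tray in the frame of nest above -0.034 m and z of disc in the frame of tray below 0.008 m and height (world z) of tester below 0.035 m), for 0.2 s.
2. the tester has been lifted out of its stand (height (world z) of tester above 0.085 m), for 0.1 s.
At the end, for the whole second after the job is handed in: Ends holding: tester gripped, still, within 7 deg of upright, touching only fingers and disc; tip within 5 mm of the dot centre, pushed in 2.5 to 7.5 mm, 1 to 8 N on the disc; tray flat and home (within 4 mm of the stop, 5 mm and 0.08 rad in all), disc in its ring (horizontal distance between tray and nest_home below 0.005 m and angle between the x axis of tray and the x axis of nest, either way round below 0.08 rad and x of tray in the frame of nest above -0.034 m and height (world z) of tray below 0.003 m and distance between disc and tray below 0.034 m and z of disc in the frame of tray below 0.008 m and angle between tester's own z axis and vertical below 0.12 rad and horizontal distance between tip and mark below 0.005 m and contact force between tester and disc between 1 and 8 N and value of joint plunger between 0.0025 and 0.0075 m and contact force between the fingers and tester above 2 N and contact force between tester and stand below 0.1 N and contact force between tester and tray below 0.1 N and contact force between tester and nest below 0.1 N and linear speed of tester below 0.02 m/s); the arm keeps its last pose, push and grip.
It fails at once if the tester is pressed hard (over 15 N) on the disc (contact force between tester and disc above 15 N).
It fails at once if the disc leaves the tray (distance between disc and tray above 0.045 m).
It fails at once if the glue bottle is moved or knocked over (distance of glue_bottle from where it was at the start of the episode above 0.03 m or angle between glue_bottle's own z axis and vertical above 0.5 rad).
It fails at once if the sanding block is moved (distance of sanding_block from where it was at the start of the episode above 0.03 m).
It also fails if it takes over 64 s, if anything falls off the work surface, if the arm or the gripper's body presses on something with over 40 N, if the wrist force passes 120 N, or if a joint passes its speed limit or range.

ROBOT

A 6-joint arm with a two-finger parallel gripper is mounted at the origin on a cart in front of the work surface, level with it; the furniture and walls round the work are solid. World frame = base frame: x ahead of the robot, y to its left, z up, the work surface at z = 0. Lengths are in m, angles in rad, forces in N, time in s.
With the tool pointing down it reaches from about 0.4 to 0.825 m from the base axis. Payload 7 kg.
Tool frame: the origin (TCP) lies on the centre line of the jaws, within the pads' length; the fingertips stand 8 mm ahead of it and the grasp point (between the pads) lies 11 mm behind it (arm.tip_reach is the distance from the TCP to the fingertips, in m); z points along the fingers, y is the line along which they close (so a half turn about z gives the same grasp; the last joint's range is limited). The gripper opens to 85 mm and grips with 20 to 120 N. Pads are 22 mm wide; open, the fingers measure 114 mm over their backs; the gripper's body (76 mm by 85 mm) begins 54 mm behind the grasp point. The pads swing forward as they close: fully open they stand 13 mm farther back than shut.
Start: joints at [-1.047, 0.359, 0.012, 0, -1.224, -0.288], TCP at [0.158, -0.656, 0.239] pointing down, gripper open.
Joint ranges: [-3.07, 3.07], [-1.43, 2.12], [-1.02, 1.25], [-3.03, 1.67], [-3.05, -0], [-3.03, 3.03]. Speed limits (rad/s): [2.39, 2.39, 3.01, 3.14, 3.14, 3.14].

INTERFACE

Orientations are given as [roll, pitch, yaw] about the fixed x, y, z axes, in that order (R = Rz(yaw) Ry(pitch) Rx(roll)).
In Python, from cell import arm gives the robot as it stands.
- The arm moves only by the tool arm_command, never from a script. Its argument "plan" is a list of rows, each an object with "hand": the finger opening in mm, from 0 to 85.4; "translation": the shift along the tool's x, y, z in mm, a list of three; "delta_rot": the turn, a rotation vector about the tool's x, y, z in degrees, a list of three. A call has 1 to 10 rows; each row is the pose to reach, as a shift and turn from the pose commanded when the call began, along the tool's axes at that moment; what a row does not reach only later rows make up. A row lasts 1/8 s, in which the tool goes at most 62.5 mm and 10.7 degrees, less where a joint would pass 70% of its speed; a pose out of reach is approached as far as the arm can. A call with a gripper value outside its range is refused whole. The fingers move at their own pace and stop on an object; "squeeze" is the grip in N (left out, the last holds). Time passes only in rows, so rows that repeat a pose let the fingers close. It gives the time, the measured TCP pose, the force, the opening and the grip force at its end, in the units of the state.
- arm.sense(): the state, without advancing time (a new reading comes with each control period).
- arm.capture(name): name is "scene" or "top"; returns a dict with "img" (400x640x3 uint8, red, green, blue), "vfov" (degrees; the focal length in pixels is half the picture's height over the tangent of half this angle, whatever the lens; pixels are square), "cx", "cy" (the principal point, pixels), "R" (3x3) and "t" (3): a world point X has camera coordinates R X + t. Camera axes: x right, y down, z forward; pixel columns grow to the right and rows downward; lengths in m; the calibration is good to about 2 mm. A picture is of the moment at which its call begins. There is no depth.
- arm.finish_job(): hands the job in; it is judged then, once.
Trained networks look in the newest picture that a camera, given by its name, has taken for a name from the list of things; names that differ only in an ending like _2 or _b are one class to them, and where a whole thing is asked for, a point or a joint stands for the part that bears it (a point fixed in the world has none). Each returns a list of dicts, best first, with "p" (0 to 1); they miss things now and then, are a little off and sometimes report something else, mostly with a low value. They report only what shows in the picture. A call takes as long as a camera call. They do not tell look-alikes from the thing itself.
- arm.look_for(label, camera): "point" ([column, row] in pixels, amid what is visible of it).
The state is a dict: "time_s": time; "qpos": joint angles; "dq": joint speeds; "joint_torque": joint torques, N m; "tcp_pos": TCP position; "tool_rot": TCP orientation; "contact_force": force on the tool from outside, world axes, zero at the start; "wrist_torque": the same for the moment, N m; "opening": opening from 0.0 (shut) to 1.0 (fully open); "finger_force": force on a finger pad.
Only numpy, scipy, OpenCV 4.12 (cv2) and the standard library are available. Lean on these libraries where they do the work, as an engineer would, in place of code of your own. Each camera call takes 0.05 s, during which the arm holds its last target. There are 200 camera calls.

## Working session

There is one attempt and no reset: what is moved stays moved. The work goes in short steps, Python scripts to look and compute and a tool call to move; the robot and the scene stay as the last step left them, time stands still between calls to the robot, and variables do not carry over. Pictures are saved under pics/ and viewed, at most 10 in all, crops included, and the job is handed in when it is done.

Besides the shell and the picture viewer there is one more tool, called as name([rows], argument=value, ...), one row to a line, values as JSON. arm_command: Moves the arm, as the interface text tells. Its arguments: {"type":"object","properties":{"plan":{"type":"array","items":{"type":"object","properties":{"hand":{"type":"number"},"translation":{"type":"array","items":{"type":"number"}},"delta_rot":{"type":"array","items":{"type":"number"}}}}},"squeeze":{"type":"number"}},"required":["plan"]}

```bash
mkdir -p pics
python3 - <<'E'
from cell import arm
import cv2,numpy as np
for c in("scene","top"):
    d=arm.capture(c); cv2.imwrite(f"pics/{c}0.png",d["img"][:,:,::-1])
    np.savez(f"{c}0.npz",**d)
    print(c,d["vfov"],d["cx"],d["cy"],(-np.array(d["R"]).T@d["t"]).round(3), np.array(d["R"]).round(2).tolist())
    for l in("nest","tray","tray_fin","disc","mark","stand","tester","glue_bottle","sanding_block"):
        print(l,[(np.round(x["point"],1).tolist(),round(x["p"],2)) for x in arm.look_for(l,c)][:4])
s=arm.sense();print(s)
E
```

```text
scene 57.20979173367583 313.8249247306718 199.11051149221072 [0.49  0.323 0.786] [[-0.98, -0.22, 0.01], [-0.2, 0.85, -0.48], [0.1, -0.47, -0.87]]
nest [([261.5, 325.8], 0.88)]
tray [([311.2, 214.0], 0.62)]
tray_fin [([310.3, 212.3], 0.79)]
disc [([311.8, 223.8], 0.57)]
mark [([314.1, 222.8], 0.83)]
stand [([337.3, 119.0], 0.7)]
tester [([379.3, 100.5], 0.9), ([339.0, 103.0], 0.74)]
glue_bottle [([238.8, 150.2], 0.79)]
sanding_block [([397.0, 303.8], 0.73)]
top 57.99153248823852 313.79594092300465 198.9769783136641 [ 0.403 -0.095  1.073] [[0.01, -1.0, -0.01], [-0.99, -0.01, -0.16], [0.16, 0.01, -0.99]]
nest []
tray [([310.8, 199.1], 0.66)]
tray_fin [([304.6, 200.9], 0.78)]
disc [([295.6, 203.2], 0.59)]
mark [([211.9, 194.9], 0.65), ([296.8, 202.6], 0.57)]
stand [([400.8, 203.4], 0.77)]
tester [([413.0, 231.7], 0.59), ([295.9, 200.4], 0.17)]
glue_bottle [([342.3, 129.4], 0.7)]
sanding_block [([247.2, 278.0], 0.57)]
{'time_s': 1.0, 'qpos': array([-1.04689518e+00,  3.58570268e-01,  1.18921237e-02, -2.85699411e-05,
       -1.22411129e+00, -2.88059245e-01]), 'dq': array([-0.00067893, -0.00140213,  0.0011808 , -0.00181795,  0.00045813,
       -0.0002724 ]), 'joint_torque': array([-1.10558274e-03, -5.82989287e+01,  2.93660742e+01,  6.94181487e+00,
       -8.66660521e-04,  1.34026209e-05]), 'tcp_pos': array([ 0.15767452, -0.65628927,  0.2393129 ]), 'tool_rot': array([ 3.14159163e+00,  2.77204845e-05, -2.90576046e+00]), 'contact_force': array([-0.43457508,  1.39429792,  1.15713136]), 'wrist_torque': array([ 0.0178387 , -0.00961054, -0.05630512]), 'finger_force': 0.0, 'opening': 0.9979990787167485}
```

View pics/scene0.png

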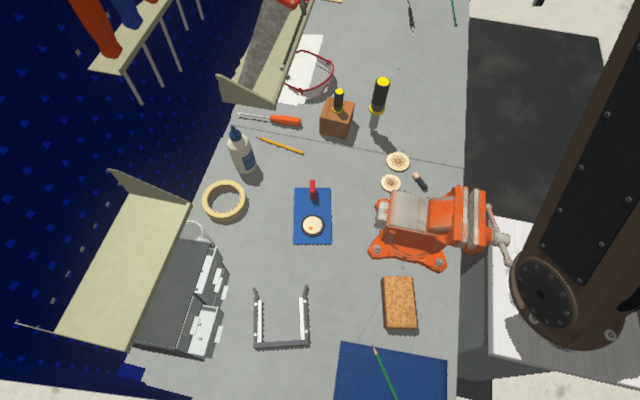

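View pics/top0.png

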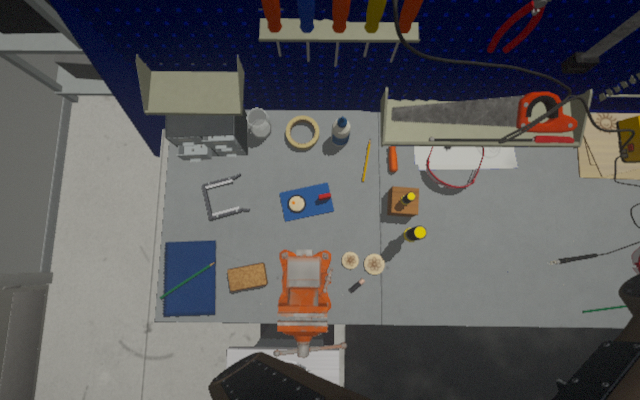

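Scene: tray centred about (312,216), nest (282,320) opening toward the tray, the tester in its stand at (339,103). The taller look-alike stands free at (379,100). I'll segment and crop to get exact positions.

```bash
cat > h.py <<'E'
import numpy as np,cv2
def load(f): return dict(np.load(f))
def ray(d,p):
    f=200/np.tan(np.radians(d["vfov"])/2);R=d["R"]
    v=R.T@np.array([(p[0]-d["cx"])/f,(p[1]-d["cy"])/f,1]); return -R.T@d["t"],v
def onz(d,p,z):
    c,v=ray(d,p); return c+v*(z-c[2])/v[2]
def proj(d,X):
    f=200/np.tan(np.radians(d["vfov"])/2);c=d["R"]@np.array(X)+d["t"]; return np.array([d["cx"]+f*c[0]/c[2],d["cy"]+f*c[1]/c[2]])
def blob(d,fn,box):
    u0,v0,u1,v1=box;im=d["img"][v0:v1,u0:u1].astype(int);m=fn(im[...,0],im[...,1],im[...,2]).astype(np.uint8)
    n,l,s,c=cv2.connectedComponentsWithStats(m)
    k=1+np.argmax(s[1:,4]); pts=np.argwhere(l==k)[:,::-1]+[u0,v0]
    return pts,c[k]+[u0,v0]
E
python3 - <<'E'
from h import *
S=load("scene0.npz");T=load("top0.npz")
for n,d,box in(("scene",S,(280,170,345,260)),("top",T,(270,175,345,230))):
    p,c=blob(d,lambda r,g,b:(b>r+40)&(b>90),box)
    hull=cv2.convexHull(p.astype(np.int32)); r=cv2.minAreaRect(hull)
    W=np.array([onz(d,q,.005) for q in cv2.boxPoints(r)])
    print(n,"tray ctr",W.mean(0).round(4),W.round(3)[:,:2].tolist(),"sides",[round(np.linalg.norm(W[i]-W[i-1]),4) for i in range(4)])
    p,c=blob(d,lambda r,g,b:(r>g+80)&(r>b+80)&(g<70),box);print(" fin",c,len(p),onz(d,c,.035).round(4), onz(d,p.mean(0),.045).round(4))
    p,c=blob(d,lambda r,g,b:(r>120)&(b<r-60)&(g>70)&(g<.68*r),box);print(" mark",c,len(p),onz(d,c,.011).round(4))
    p,c=blob(d,lambda r,g,b:(r>140)&(g>110)&(b>60),box);print(" disc",c,len(p),onz(d,c,.011).round(4))
for n,d,box in(("scene",S,(325,80,352,112)),("top",T,(398,185,420,206))):
    p,c=blob(d,lambda r,g,b:(r>150)&(g>130)&(b<80),box);print(n,"yellow",c,len(p),onz(d,c,.131).round(4),onz(d,c,.072).round(4))
a=S["img"][270:360,235:325];a=cv2.resize(a,None,fx=4,fy=4,interpolation=2)
b=S["img"][75:145,310:400];b=cv2.resize(b,(450,360),interpolation=2)
c=T["img"][165:235,195:275];c=cv2.resize(c,(411,360),interpolation=2)
e=T["img"][175:245,375:435];e=cv2.resize(e,(308,360),interpolation=2)
cv2.imwrite("pics/crop1.png",cv2.resize(np.hstack([a,b]),(800,356))[:,:,::-1]);cv2.imwrite("pics/crop2.png",np.hstack([c,e])[:,:,::-1])
E
```

```text
scene tray ctr [ 0.573  -0.0595  0.005 ] [[0.635, -0.12], [0.543, -0.141], [0.514, 0.002], [0.599, 0.021]] sides [np.float64(0.146), np.float64(0.0941), np.float64(0.1461), np.float64(0.0868)]
 fin [312.36363636 186.79545455] 44 [ 0.5854 -0.1167  0.035 ] [ 0.5841 -0.1109  0.045 ]
 mark [310.625 184.125] 16 [ 0.5943 -0.1373  0.011 ]
 disc [312.04897051 213.73873122] 3594 [ 0.5726 -0.0583  0.011 ]
top tray ctr [ 0.5725 -0.0621  0.005 ] [[0.599, 0.021], [0.633, -0.126], [0.545, -0.145], [0.512, 0.001]] sides [np.float64(0.0893), np.float64(0.1508), np.float64(0.0896), np.float64(0.1488)]
 fin [324.14634146 195.6097561 ] 41 [ 0.5857 -0.1155  0.035 ] [ 0.5839 -0.1153  0.045 ]
 mark [292.66666667 202.33333333] 3 [ 0.5685 -0.0223  0.011 ]
 disc [296.14772727 203.09090909] 176 [ 0.5663 -0.0327  0.011 ]
scene yellow [338.79487179  91.20512821] 39 [ 0.5709 -0.3403  0.131 ] [ 0.5782 -0.3999  0.072 ]
top yellow [411.   195.76] 50 [ 0.5709 -0.3432  0.131 ] [ 0.5815 -0.3588  0.072 ]
```

View pics/crop1.png

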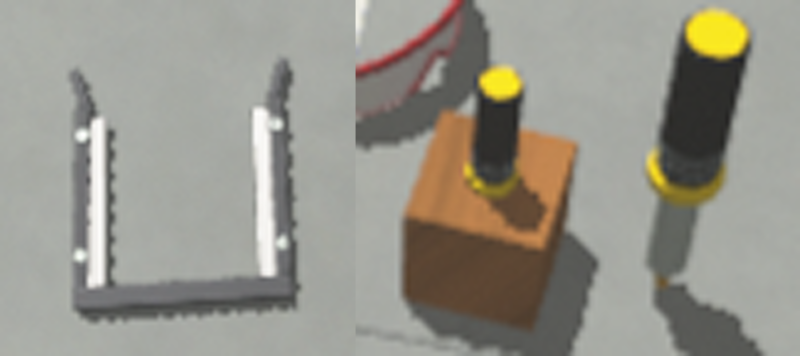

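View pics/crop2.png

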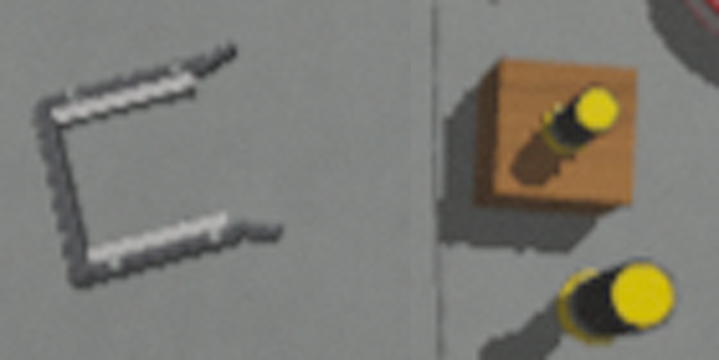

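The crops show both bright lips of the nest clearly, and the smaller tester standing in the wooden block. Next I'll fit the nest from the lips.

Run:
```python
from h import *
S=load("scene0.npz");T=load("top0.npz")
for n,d,boxes in(("scene",S,((253,298,263,342),(296,295,307,341))),("top",T,((200,178,218,191),(208,205,222,218)) ),("topwide",T,((199,176,235,194),(210,203,248,220)))):
  cs=[]
  for bx in boxes:
    p,c=blob(d,lambda r,g,b:(r>165)&(g>165)&(b>160),bx)
    (w,h)=cv2.minAreaRect(p.astype(np.float32))[1]
    W=np.array([onz(d,q,.012)[:2] for q in p]); m=W.mean(0); u=np.linalg.svd(W-m)[2][0]; u*=np.sign(u[1]); t=(W-m)@u
    cs.append(m);print(n,len(p),c.round(1),m.round(4),"dir",round(np.degrees(np.arctan2(u[1],u[0])),1),"len",np.ptp(t).round(3), "mid",(m+u*(t.max()+t.min())/2).round(4))
  print("  centre",np.mean(cs,0).round(4),"sep",np.linalg.norm(cs[0]-cs[1]).round(4),"normal-dir",(np.degrees(np.arctan2(*(cs[0]-cs[1])[::-1]))+90).round(1))
```

```text
scene 213 [258.8 320.6] [0.6238 0.2035] dir 106.0 len 0.085 mid [0.6246 0.2008]
scene 320 [300.2 316.9] [0.5436 0.1775] dir 106.0 len 0.088 mid [0.5437 0.177 ]
  centre [0.5837 0.1905] sep 0.0844 normal-dir 108.0
top 12 [211.5 185.5] [0.6167 0.2227] dir 106.0 len 0.034 mid [0.6167 0.2227]
top 10 [216.8 213. ] [0.5337 0.2021] dir 106.9 len 0.024 mid [0.5339 0.2015]
  centre [0.5752 0.2124] sep 0.0855 normal-dir 104.0
topwide 28 [218.9 183.4] [0.6233 0.2008] dir 106.7 len 0.077 mid [0.623  0.2019]
topwide 32 [226.4 210.4] [0.5419 0.1738] dir 106.3 len 0.076 mid [0.5411 0.1764]
  centre [0.5826 0.1873] sep 0.0858 normal-dir 108.4
```

```bash
cat >> h.py <<'E'
def delta(s,X,yaw):
    y=s["tool_rot"][2];D=np.array(X)-s["tcp_pos"];c,n=np.cos(y),np.sin(y)
    dy=(np.degrees(y)-yaw+180)%360-180
    return (1e3*np.array([c*D[0]+n*D[1],n*D[0]-c*D[1],-D[2]])).round(1).tolist(),"rotz",round(dy,2)
E
python3 - <<'E'
from h import *;from cell import arm
print(delta(arm.sense(),(.585,-.1145,.20),-76.8))
E
```

```text
([-542.1, 426.9, 39.3], 'rotz', np.float64(-89.69))
```

arm_command([
  {"hand": 60, "translation": [-54, 43, 0], "delta_rot": [0, 0, -9]},
  {"hand": 60, "translation": [-108, 85, 0], "delta_rot": [0, 0, -18]},
  {"hand": 60, "translation": [-163, 128, 0], "delta_rot": [0, 0, -27]},
  {"hand": 60, "translation": [-217, 171, 0], "delta_rot": [0, 0, -36]},
  {"hand": 60, "translation": [-271, 213, 0], "delta_rot": [0, 0, -45]},
  {"hand": 60, "translation": [-325, 256, 0], "delta_rot": [0, 0, -54]},
  {"hand": 60, "translation": [-379, 299, 0], "delta_rot": [0, 0, -63]},
  {"hand": 60, "translation": [-434, 342, 0], "delta_rot": [0, 0, -72]},
  {"hand": 60, "translation": [-488, 384, 10], "delta_rot": [0, 0, -81]},
  {"hand": 60, "translation": [-542, 427, 39], "delta_rot": [0, 0, -89.7]},
], squeeze=40)

```text
time_s: 2.25
tcp_pos: [0.5451, -0.1655, 0.2192]
tool_rot: [-3.139, -0.001, -1.335]
contact_force: [1.3, -1.8, -0.2]
opening: 0.699
finger_force: 0.0
```

Run:
```python
from h import *;from cell import arm
s=arm.sense();print(s["tcp_pos"],s["tool_rot"]);print(delta(s,(.585,-.1145,.022),-76.8))
```

```text
[ 0.54508449 -0.16554049  0.21919351] [-3.13882860e+00 -9.19611151e-04 -1.33458773e+00]
([-40.3, -50.8, 197.2], 'rotz', np.float64(0.33))
```

arm_command([
  {"hand": 60, "translation": [0, 0, 0], "delta_rot": [0, 0, 0]},
  {"hand": 60, "translation": [0, 0, 0], "delta_rot": [0, 0, 0]},
  {"hand": 60, "translation": [0, 0, 0], "delta_rot": [0, 0, 0]},
])

```text
time_s: 2.62
tcp_pos: [0.5428, -0.1683, 0.2186]
tool_rot: [-3.141, -0.0, -1.342]
contact_force: [-0.3, 1.0, -0.2]
opening: 0.704
finger_force: 0.0
```

Run:
```python
from h import *;from cell import arm
s=arm.sense();print(s["tcp_pos"],s["tool_rot"]);print(delta(s,(.585,-.1145,.022),-76.8))
```

```text
[ 0.54284809 -0.16826709  0.21861869] [-3.14105475e+00 -2.12638721e-04 -1.34195694e+00]
([-42.8, -53.2, 196.6], 'rotz', np.float64(-0.09))
```

arm_command([
  {"hand": 60, "translation": [-22, -27, 40], "delta_rot": [0, 0, 0]},
  {"hand": 60, "translation": [-42.8, -53.2, 95], "delta_rot": [0, 0, 0]},
  {"hand": 60, "translation": [-42.8, -53.2, 140], "delta_rot": [0, 0, 0]},
  {"hand": 60, "translation": [-42.8, -53.2, 175], "delta_rot": [0, 0, 0]},
  {"hand": 60, "translation": [-42.8, -53.2, 196], "delta_rot": [0, 0, 0]},
  {"hand": 60, "translation": [-42.8, -53.2, 196], "delta_rot": [0, 0, 0]},
  {"hand": 60, "translation": [-42.8, -53.2, 196], "delta_rot": [0, 0, 0]},
])

```text
time_s: 3.5
tcp_pos: [0.586, -0.1143, 0.0234]
tool_rot: [-3.14, -0.0, -1.341]
contact_force: [0.8, 0.9, 0.4]
opening: 0.702
finger_force: 0.0
```

Run:
```python
from h import *;from cell import arm
d=arm.capture("scene");np.savez("scene1.npz",**d)
a=d["img"][150:250,260:360];cv2.imwrite("pics/grip.png",cv2.resize(a,None,fx=5,fy=5)[:,:,::-1])
print(arm.sense()["tcp_pos"])
```

```text
[ 0.58617627 -0.11405137  0.02367174]
```

View pics/grip.png

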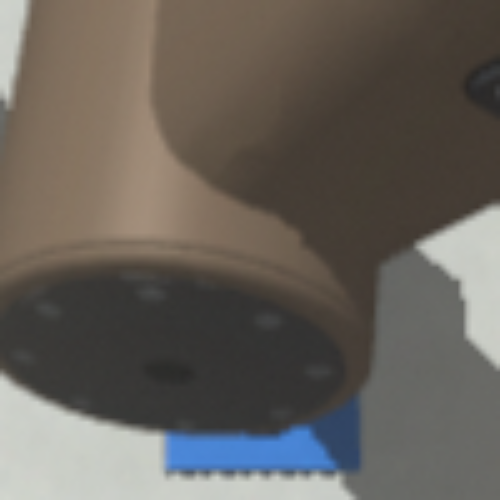

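The arm hides the fin; only the leading edge of the tray shows at the crop bottom. I'll close and judge from the opening (12 mm is about 0.14).

arm_command([
  {"hand": 5, "translation": [0, 0, 0], "delta_rot": [0, 0, 0]},
  {"hand": 5, "translation": [0, 0, 0], "delta_rot": [0, 0, 0]},
  {"hand": 5, "translation": [0, 0, 0], "delta_rot": [0, 0, 0]},
  {"hand": 5, "translation": [0, 0, 0], "delta_rot": [0, 0, 0]},
  {"hand": 5, "translation": [0, 0, 0], "delta_rot": [0, 0, 0]},
  {"hand": 5, "translation": [0, 0, 0], "delta_rot": [0, 0, 0]},
], squeeze=40)

```text
time_s: 4.3
tcp_pos: [0.5854, -0.1136, 0.0227]
tool_rot: [-3.141, -0.0, -1.34]
contact_force: [-2.1, 1.4, 6.1]
opening: 0.138
finger_force: 40.3
```

Run:
```python
from h import *;from cell import arm
s=arm.sense();print(s["tcp_pos"],s["tool_rot"],s["opening"],s["finger_force"]);z=s["tcp_pos"][2]
n=np.array([.583,.1885]);a=np.radians(106.3);u=np.array([np.cos(a),np.sin(a)])
for x in(-.165,-.13,-.03): print(x,delta(s,(*(n+(x-.055)*u),z),-73.7))
```

```text
[ 0.58535715 -0.11355331  0.02274091] [-3.14137977e+00 -1.83339749e-04 -1.33999002e+00] 0.1377249505430138 40.34721493721008
-0.165 ([-74.9, -78.6, -0.0], 'rotz', np.float64(-3.08))
-0.13 ([-109.8, -76.7, -0.0], 'rotz', np.float64(-3.08))
-0.03 ([-209.7, -71.4, -0.0], 'rotz', np.float64(-3.08))
```

Gripped (12 mm). Now moving it into line before the mouth.

arm_command([
  {"hand": 5, "translation": [-8, -8, 0], "delta_rot": [0, 0, -0.4]},
  {"hand": 5, "translation": [-18, -19, 0], "delta_rot": [0, 0, -0.8]},
  {"hand": 5, "translation": [-29, -30, 0], "delta_rot": [0, 0, -1.2]},
  {"hand": 5, "translation": [-40, -42, 0], "delta_rot": [0, 0, -1.7]},
  {"hand": 5, "translation": [-51, -54, 0], "delta_rot": [0, 0, -2.2]},
  {"hand": 5, "translation": [-61, -65, 0], "delta_rot": [0, 0, -2.6]},
  {"hand": 5, "translation": [-70, -74, 0], "delta_rot": [0, 0, -2.9]},
  {"hand": 5, "translation": [-75, -78.6, 0], "delta_rot": [0, 0, -3.1]},
  {"hand": 5, "translation": [-75, -78.6, 0], "delta_rot": [0, 0, -3.1]},
  {"hand": 5, "translation": [-75, -78.6, 0], "delta_rot": [0, 0, -3.1]},
])

```text
time_s: 5.55
tcp_pos: [0.6449, -0.0226, 0.0228]
tool_rot: [-3.141, -0.0, -1.285]
contact_force: [-1.4, -0.3, 5.1]
opening: 0.134
finger_force: 40.2
```

Run:
```python
from h import *;from cell import arm
s=arm.sense();print(s["tcp_pos"],s["tool_rot"],s["contact_force"])
n=np.array([.583,.1885]);a=np.radians(106.3);u=np.array([np.cos(a),np.sin(a)])
fr=[]
for c in("scene","top"):
    d=arm.capture(c);np.savez(c+"2.npz",**d)
    c0=n-.165*u; v=np.array([-u[1],u[0]])
    im=np.ascontiguousarray(cv2.resize(d["img"],None,fx=4,fy=4,interpolation=2))
    for q in(c0+.075*u+.045*v,c0+.075*u-.045*v,c0+.045*v-.02*u,c0-.02*u-.045*v):
        p=proj(d,(*q,.005));cv2.circle(im,tuple(int(k) for k in p*4+2),4,(255,0,0),1)
    p=proj(d,(*(n-.07*u),.01))*4;x,y=int(p[0]),int(p[1]);fr.append(im[y-220:y+220,x-195:x+195])
cv2.imwrite("pics/al.png",np.hstack(fr)[:,:,::-1])
```

```text
[ 0.64494302 -0.02260949  0.02278165] [-3.14118416e+00 -4.06760930e-04 -1.28541898e+00] [-1.36404558 -0.30372515  5.05184837]
```

View pics/al.png

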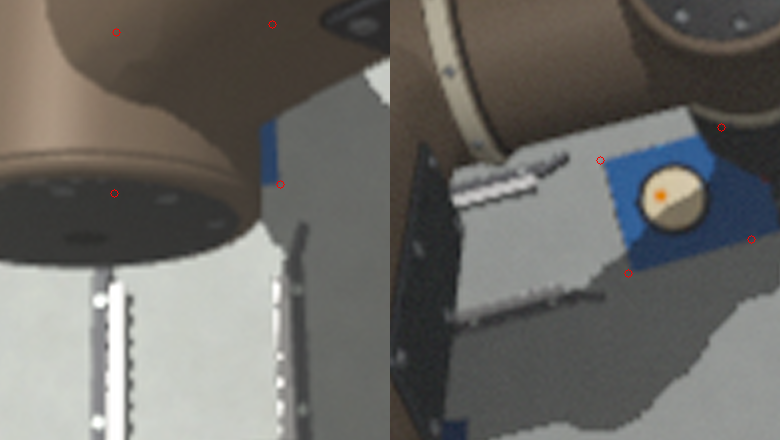

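The tray lies on the predicted corners (≈2 mm behind along its x), in line with the channel. Sliding in.

arm_command([
  {"hand": 5, "translation": [-6, 0, 0], "delta_rot": [0, 0, 0]},
  {"hand": 5, "translation": [-16, 0, 0], "delta_rot": [0, 0, 0]},
  {"hand": 5, "translation": [-26, 0, 0], "delta_rot": [0, 0, 0]},
  {"hand": 5, "translation": [-36, 0, 0], "delta_rot": [0, 0, 0]},
  {"hand": 5, "translation": [-46, 0, 0], "delta_rot": [0, 0, 0]},
  {"hand": 5, "translation": [-56, 0, 0], "delta_rot": [0, 0, 0]},
  {"hand": 5, "translation": [-64, 0, 0], "delta_rot": [0, 0, 0]},
  {"hand": 5, "translation": [-70, 0, 0], "delta_rot": [0, 0, 0]},
  {"hand": 5, "translation": [-75, 0, 0], "delta_rot": [0, 0, 0]},
  {"hand": 5, "translation": [-75, 0, 0], "delta_rot": [0, 0, 0]},
])

```text
time_s: 6.9
tcp_pos: [0.624, 0.0498, 0.0228]
tool_rot: [-3.141, -0.0, -1.286]
contact_force: [0.2, -2.1, 6.7]
opening: 0.135
finger_force: 40.3
```

arm_command([
  {"hand": 5, "translation": [-6, 0, 0], "delta_rot": [0, 0, 0]},
  {"hand": 5, "translation": [-14, 0, 0], "delta_rot": [0, 0, 0]},
  {"hand": 5, "translation": [-22, 0, 0], "delta_rot": [0, 0, 0]},
  {"hand": 5, "translation": [-30, 0, 0], "delta_rot": [0, 0, 0]},
  {"hand": 5, "translation": [-38, 0, 0], "delta_rot": [0, 0, 0]},
  {"hand": 5, "translation": [-45, 0, 0], "delta_rot": [0, 0, 0]},
  {"hand": 5, "translation": [-50, 0, 0], "delta_rot": [0, 0, 0]},
  {"hand": 5, "translation": [-54, 0, 0], "delta_rot": [0, 0, 0]},
  {"hand": 5, "translation": [-57, 0, 0], "delta_rot": [0, 0, 0]},
  {"hand": 5, "translation": [-57, 0, 0], "delta_rot": [0, 0, 0]},
])

```text
time_s: 8.15
tcp_pos: [0.6079, 0.1041, 0.0228]
tool_rot: [-3.141, -0.001, -1.286]
contact_force: [0.4, -5.3, 6.4]
opening: 0.133
finger_force: 40.3
```

arm_command([
  {"hand": 5, "translation": [-1, 0, 0], "delta_rot": [0, 0, 0]},
  {"hand": 5, "translation": [-2, 0, 0], "delta_rot": [0, 0, 0]},
  {"hand": 5, "translation": [-3, 0, 0], "delta_rot": [0, 0, 0]},
  {"hand": 5, "translation": [-3, 0, 0], "delta_rot": [0, 0, 0]},
])

```text
time_s: 8.65
tcp_pos: [0.6071, 0.1066, 0.0227]
tool_rot: [-3.141, -0.001, -1.286]
contact_force: [1.0, -5.5, 5.8]
opening: 0.131
finger_force: 40.3
```

arm_command([
  {"hand": 5, "translation": [-1, 0, 0], "delta_rot": [0, 0, 0]},
  {"hand": 5, "translation": [-2, 0, 0], "delta_rot": [0, 0, 0]},
  {"hand": 5, "translation": [-3, 0, 0], "delta_rot": [0, 0, 0]},
  {"hand": 5, "translation": [-3, 0, 0], "delta_rot": [0, 0, 0]},
])

```text
time_s: 9.15
tcp_pos: [0.6064, 0.1072, 0.0227]
tool_rot: [3.141, -0.003, -1.287]
contact_force: [5.8, -17.9, 5.4]
opening: 0.134
finger_force: 40.3
```

Push force rose to 18 N with no motion, at the expected home position. Release, back up.

arm_command([
  {"hand": 40, "translation": [2, 0, 0], "delta_rot": [0, 0, 0]},
  {"hand": 40, "translation": [2, 0, 0], "delta_rot": [0, 0, 0]},
  {"hand": 40, "translation": [2, 0, 0], "delta_rot": [0, 0, 0]},
  {"hand": 40, "translation": [2, 0, -15], "delta_rot": [0, 0, 0]},
  {"hand": 40, "translation": [2, 0, -50], "delta_rot": [0, 0, 0]},
  {"hand": 40, "translation": [2, 0, -100], "delta_rot": [0, 0, 0]},
  {"hand": 50, "translation": [30, 0, -150], "delta_rot": [0, 0, 0]},
  {"hand": 50, "translation": [80, 0, -185], "delta_rot": [0, 0, 0]},
  {"hand": 50, "translation": [140, 0, -190], "delta_rot": [0, 0, 0]},
  {"hand": 50, "translation": [190, 0, -190], "delta_rot": [0, 0, 0]},
])

```text
time_s: 10.4
tcp_pos: [0.6601, -0.0739, 0.2148]
tool_rot: [-3.138, -0.0, -1.286]
contact_force: [-0.2, 0.2, -0.5]
opening: 0.587
finger_force: 0.0
```

Run:
```python
from h import *;from cell import arm
s=arm.sense();print(s["tcp_pos"],s["tool_rot"],s["contact_force"])
T0=load("top0.npz");S0=load("scene0.npz")
fr=[]
n=np.array([.583,.1885]);a=np.radians(106.3);u=np.array([np.cos(a),np.sin(a)])
for c in("scene","top"):
    d=arm.capture(c);np.savez(c+"3.npz",**d)
    p=proj(d,(*(n-.05*u),.01));x,y=int(p[0]),int(p[1]);fr.append(cv2.resize(d["img"][y-48:y+48,x-48:x+48],(390,390),interpolation=2))
    for l in("mark","disc","tray_fin"):print(c,l,[(np.round(k["point"],1).tolist(),round(k["p"],2),onz(d,k["point"],{"mark":.011,"disc":.011,"tray_fin":.033}[l]).round(4).tolist()) for k in arm.look_for(l,c)][:2])
    bx=(x-40,y-40,x+40,y+40)
    for nm,f in(("orange",lambda r,g,b:(r>150)&(b<90)&(g>70)&(g<180)),("blue",lambda r,g,b:(b>r+40)&(b>60)),("red",lambda r,g,b:(r>g+80)&(g<70))):
        try:
            q,cc=blob(d,f,bx);print(nm,len(q),cc.round(1),onz(d,cc,.011).round(4))
        except Exception as e:print(nm,e)
cv2.imwrite("pics/home.png",np.hstack(fr)[:,:,::-1])
# tall tester top, triangulate yellow top faces
def tri(p,q):
    A=[];b=[]
    for d,x in((S0,p),(T0,q)):
        c,v=ray(d,x);v/=np.linalg.norm(v);P=np.eye(3)-np.outer(v,v);A.append(P);b.append(P@c)
    return np.linalg.lstsq(np.vstack(A),np.hstack(b),rcond=None)[0].round(4)
_,p=blob(S0,lambda r,g,b:(r>150)&(g>130)&(b<80),(370,70,395,95));_,q=blob(T0,lambda r,g,b:(r>200)&(g>170)&(b<80),(408,222,432,245))
print("tall",p,q,tri(p,q));print("small",tri((338.8,91.2),(411,195.8)))
print("stand",onz(T0,(405.0,201),.066))
```

```text
[ 0.66006227 -0.0739431   0.21481656] [-3.13826183e+00 -4.52982045e-04 -1.28564061e+00] [-0.1731121   0.23333514 -0.51667362]
scene mark [([280.2, 314.6], 0.93, [0.5846, 0.1825, 0.011]), ([284.4, 298.5], 0.45, [0.5847, 0.1488, 0.011])]
scene disc [([279.6, 319.5], 0.61, [0.5832, 0.1922, 0.011])]
scene tray_fin [([276.9, 297.7], 0.74, [0.5974, 0.1556, 0.033])]
orange 54 [277.5 271.5] [0.6144 0.0957 0.011 ]
blue 1757 [280.1 295.5] [0.5951 0.1448 0.011 ]
red 34 [280.1 274.4] [0.6073 0.1007 0.011 ]
top mark [([223.5, 197.1], 0.56, [0.582, 0.185, 0.011])]
top disc [([221.7, 196.2], 0.68, [0.5846, 0.1905, 0.011])]
top tray_fin [([241.5, 192.4], 0.87, [0.5928, 0.127, 0.033])]
orange 5 [219.6 195.8] [0.5858 0.1969 0.011 ]
blue 775 [240.4 193.1] [0.5946 0.1349 0.011 ]
red 51 [248.8 187. ] [0.6135 0.1106 0.011 ]
tall [382.73255814  81.48837209] [419.71621622 231.93243243] [ 0.4721 -0.3505  0.1742]
small [ 0.5714 -0.3442  0.1271]
stand [ 0.56733977 -0.3429842   0.066     ]
```

View pics/home.png

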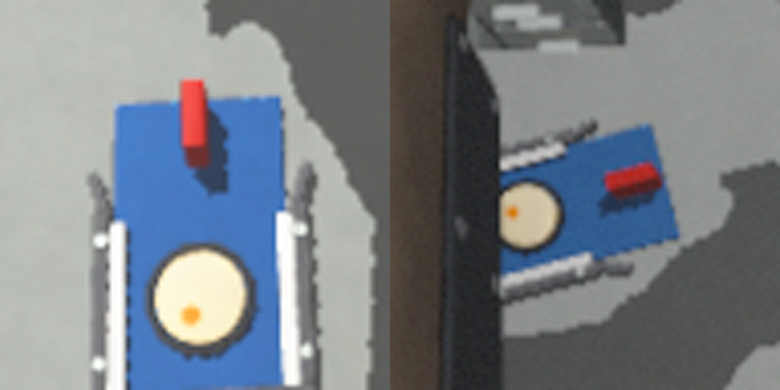

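Tray sits in the nest with its front at the end stop (left crop bottom); orange dot at left crop (191,315), right crop (513,212). Refining the dot and confirming home numerically.

Run:
```python
from h import *;from cell import arm
n=np.array([.583,.1885]);a=np.radians(106.3);u=np.array([np.cos(a),np.sin(a)]);v=np.array([-u[1],u[0]])
for c,m,re,z in(("scene",(191,315),((116,107),(280,97)),0.005),("top",(513-390,212),((653-390,126),(678-390,236)),.005)):
    d=load(c+"3.npz");p=proj(d,(*(n-.05*u),.01)).astype(int)
    f=lambda q:np.array(q)*96/390-48+p-.4
    im=d["img"].astype(float);q=f(m);X,Y=np.meshgrid(range(640),range(400));w=np.hypot(X-q[0],Y-q[1])<4
    sat=im[...,0]-im[...,2];base=np.median(sat[np.hypot(X-q[0],Y-q[1])<8]);g=np.clip(sat-base-30,0,None)*w
    k=np.array([(g*X).sum(),(g*Y).sum()])/g.sum()
    print(c,q.round(1),k.round(2),"mark",onz(d,k,.011).round(4))
    for r in re:
        W=onz(d,f(r),z)[:2]-n;print("  rear corner in nest",(W@u).round(4),(W@v).round(4))
s=arm.sense();print(delta(s,(.571,-.3425,.20),-90),s["tcp_pos"])
```

```text
scene [277.6 322.1] [277.58 322.19] mark [0.5858 0.1982 0.011 ]
  rear corner in nest -0.1035 -0.0447
  rear corner in nest -0.1039 0.0439
top [219.9 195.8] [219.63 195.8 ] mark [0.5858 0.1968 0.011 ]
  rear corner in nest -0.1081 -0.0416
  rear corner in nest -0.1057 0.0442
([235.2, 161.1, 12.6], 'rotz', np.float64(16.39)) [ 0.659178   -0.0713611   0.21261611]
```

Tray home confirmed (rear edge ≈ −105 mm). The dot is at (0.586, 0.1975), 9.4 mm from the disc centre, which fits. Now to the tester at (0.571, −0.342).

arm_command([
  {"hand": 55, "translation": [50, 34, 0], "delta_rot": [0, 0, 4]},
  {"hand": 55, "translation": [100, 68, 5], "delta_rot": [0, 0, 8]},
  {"hand": 55, "translation": [150, 103, 10], "delta_rot": [0, 0, 12]},
  {"hand": 55, "translation": [200, 137, 12], "delta_rot": [0, 0, 16.4]},
  {"hand": 55, "translation": [235, 161, 12], "delta_rot": [0, 0, 16.4]},
  {"hand": 55, "translation": [235, 161, 12], "delta_rot": [0, 0, 16.4]},
  {"hand": 55, "translation": [235, 161, 12], "delta_rot": [0, 0, 16.4]},
  {"hand": 55, "translation": [235, 161, 12], "delta_rot": [0, 0, 16.4]},
])

```text
time_s: 11.8
tcp_pos: [0.5714, -0.3419, 0.2003]
tool_rot: [-3.141, 0.0, -1.57]
contact_force: [-0.0, -1.1, 0.7]
opening: 0.645
finger_force: 0.0
```

Run:
```python
from h import *;from cell import arm
s=arm.sense();print(s["tcp_pos"],s["tool_rot"],s["opening"],delta(s,(.571,-.342,.092),-90))
```

```text
[ 0.57142102 -0.34186695  0.2003182 ] [-3.14137387e+00  5.59011873e-05 -1.57047486e+00] 0.645081615835011 ([0.1, 0.4, 108.3], 'rotz', np.float64(0.02))
```

arm_command([
  {"hand": 55, "translation": [0, 0, 30], "delta_rot": [0, 0, 0]},
  {"hand": 55, "translation": [0, 0, 65], "delta_rot": [0, 0, 0]},
  {"hand": 55, "translation": [0, 0, 95], "delta_rot": [0, 0, 0]},
  {"hand": 55, "translation": [0, 0, 108], "delta_rot": [0, 0, 0]},
  {"hand": 55, "translation": [0, 0, 108], "delta_rot": [0, 0, 0]},
  {"hand": 15, "translation": [0, 0, 108], "delta_rot": [0, 0, 0]},
  {"hand": 15, "translation": [0, 0, 108], "delta_rot": [0, 0, 0]},
  {"hand": 15, "translation": [0, 0, 108], "delta_rot": [0, 0, 0]},
  {"hand": 15, "translation": [0, 0, 108], "delta_rot": [0, 0, 0]},
  {"hand": 15, "translation": [0, 0, 108], "delta_rot": [0, 0, 0]},
], squeeze=35)

```text
time_s: 13.05
tcp_pos: [0.5713, -0.3435, 0.0937]
tool_rot: [-3.14, -0.001, -1.572]
contact_force: [-0.7, 1.8, 6.3]
opening: 0.272
finger_force: 34.2
```

Gripped at 23 mm. Lift straight up.

arm_command([
  {"hand": 15, "translation": [0, 0, -15], "delta_rot": [0, 0, 0]},
  {"hand": 15, "translation": [0, 0, -35], "delta_rot": [0, 0, 0]},
  {"hand": 15, "translation": [0, 0, -55], "delta_rot": [0, 0, 0]},
  {"hand": 15, "translation": [0, 0, -75], "delta_rot": [0, 0, 0]},
  {"hand": 15, "translation": [0, 0, -95], "delta_rot": [0, 0, 0]},
  {"hand": 15, "translation": [0, 0, -110], "delta_rot": [0, 0, 0]},
  {"hand": 15, "translation": [0, 0, -110], "delta_rot": [0, 0, 0]},
  {"hand": 15, "translation": [0, 0, -110], "delta_rot": [0, 0, 0]},
])

```text
time_s: 14.05
tcp_pos: [0.5704, -0.343, 0.2014]
tool_rot: [3.141, 0.001, -1.573]
contact_force: [-0.9, 0.4, -1.1]
opening: 0.275
finger_force: 34.3
```

Run:
```python
from h import *;from cell import arm
s=arm.sense();print(s["tcp_pos"],s["tool_rot"],s["opening"],s["contact_force"],delta(s,(.586,.1975,.19),-73.7))
```

```text
[ 0.57035109 -0.34301325  0.20138986] [ 3.14068402e+00  6.58630768e-04 -1.57258547e+00] 0.2750704887437664 [-0.93023082  0.39456793 -1.14245446] ([-540.5, -14.7, 11.4], 'rotz', np.float64(-16.4))
```

arm_command([
  {"hand": 15, "translation": [-20, 0, 0], "delta_rot": [0, 0, 0]},
  {"hand": 15, "translation": [-55, 0, 0], "delta_rot": [0, 0, -1]},
  {"hand": 15, "translation": [-95, -1, 0], "delta_rot": [0, 0, -2]},
  {"hand": 15, "translation": [-135, -3, 0], "delta_rot": [0, 0, -4]},
  {"hand": 15, "translation": [-175, -5, 0], "delta_rot": [0, 0, -6]},
  {"hand": 15, "translation": [-215, -7, 0], "delta_rot": [0, 0, -8]},
  {"hand": 15, "translation": [-255, -8, 0], "delta_rot": [0, 0, -9]},
  {"hand": 15, "translation": [-290, -9, 0], "delta_rot": [0, 0, -10]},
  {"hand": 15, "translation": [-315, -9, 0], "delta_rot": [0, 0, -10]},
  {"hand": 15, "translation": [-320, -9, 0], "delta_rot": [0, 0, -10]},
])

```text
time_s: 15.3
tcp_pos: [0.5797, -0.0213, 0.2016]
tool_rot: [3.141, 0.0, -1.396]
contact_force: [0.2, 0.1, -1.0]
opening: 0.273
finger_force: 34.2
```

arm_command([
  {"hand": 15, "translation": [-20, 0, 0], "delta_rot": [0, 0, -1]},
  {"hand": 15, "translation": [-50, 0, 0], "delta_rot": [0, 0, -2]},
  {"hand": 15, "translation": [-80, 0, 0], "delta_rot": [0, 0, -3]},
  {"hand": 15, "translation": [-110, 0, 0], "delta_rot": [0, 0, -4]},
  {"hand": 15, "translation": [-140, 0, 0], "delta_rot": [0, 0, -5]},
  {"hand": 15, "translation": [-170, 0, 0], "delta_rot": [0, 0, -6]},
  {"hand": 15, "translation": [-195, 0, 0], "delta_rot": [0, 0, -6]},
  {"hand": 15, "translation": [-205, 0, 0], "delta_rot": [0, 0, -6]},
  {"hand": 15, "translation": [-205, 0, 0], "delta_rot": [0, 0, -6]},
  {"hand": 15, "translation": [-205, 0, 0], "delta_rot": [0, 0, -6]},
])

```text
time_s: 16.55
tcp_pos: [0.545, 0.178, 0.2021]
tool_rot: [3.141, -0.0, -1.294]
contact_force: [0.2, -0.3, -1.2]
opening: 0.275
finger_force: 34.2
```

Run:
```python
from h import *;from cell import arm
s=arm.sense();print(s["tcp_pos"],s["tool_rot"],s["opening"],delta(s,(.586,.1975,.125),-73.7))
```

```text
[0.54495335 0.17799658 0.20207076] [ 3.14133250e+00 -1.48577532e-04 -1.29353550e+00] 0.2748662142156275 ([-7.5, -44.8, 77.1], 'rotz', np.float64(-0.41))
```

arm_command([
  {"hand": 15, "translation": [-4, -20, 10], "delta_rot": [0, 0, 0]},
  {"hand": 15, "translation": [-7.5, -40, 30], "delta_rot": [0, 0, 0]},
  {"hand": 15, "translation": [-7.5, -44.8, 55], "delta_rot": [0, 0, 0]},
  {"hand": 15, "translation": [-7.5, -44.8, 72], "delta_rot": [0, 0, 0]},
  {"hand": 15, "translation": [-7.5, -44.8, 77], "delta_rot": [0, 0, 0]},
  {"hand": 15, "translation": [-7.5, -44.8, 77], "delta_rot": [0, 0, 0]},
  {"hand": 15, "translation": [-7.5, -44.8, 77], "delta_rot": [0, 0, 0]},
])

```text
time_s: 17.42
tcp_pos: [0.5864, 0.1984, 0.1263]
tool_rot: [-3.14, 0.0, -1.293]
contact_force: [-0.1, -1.1, -0.5]
opening: 0.27
finger_force: 34.4
```

Run:
```python
from h import *;from cell import arm
s=arm.sense();print(s["tcp_pos"],s["tool_rot"],s["opening"],s["contact_force"])
t=s["tcp_pos"]
fr=[]
for c in("scene","top"):
    d=arm.capture(c);np.savez(c+"4.npz",**d)
    p=proj(d,(.586,.1975,.03)).astype(int);x,y=p
    im=cv2.resize(d["img"],None,fx=6,fy=6,interpolation=2)
    for h in(.0385,.0525,.0975):
        q=proj(d,(t[0],t[1],h));print(c,h,q.round(1));cv2.circle(im,tuple(int(k) for k in q*6+2.5),3,(255,0,255),1)
    q=proj(d,(.586,.1975,.011));cv2.circle(im,tuple(int(k) for k in q*6+2.5),3,(0,255,0),1)
    y0=max(0,y*6-290);x0=max(0,x*6-195);fr.append(im[y0:y0+480,x0:x0+390])
    print(c,x0/6,y0/6,[(k["point"],k["p"]) for k in arm.look_for("tip",c)][:2])
cv2.imwrite("pics/tip.png",np.hstack(fr)[:,:,::-1])
```

```text
[0.58643968 0.1983764  0.12627881] [-3.13992704e+00  3.95926739e-04 -1.29291259e+00] 0.2696667390759195 [-0.08571917 -1.06370061 -0.53555023]
scene 0.0385 [276.2 319.5]
scene 0.0525 [275.6 318.1]
scene 0.0975 [273.6 313.2]
scene 243.5 270.6666666666667 []
top 0.0385 [216.6 193.9]
top 0.0525 [215.3 193.1]
top 0.0975 [210.8 190.1]
top 184.5 145.66666666666666 []
```

View pics/tip.png

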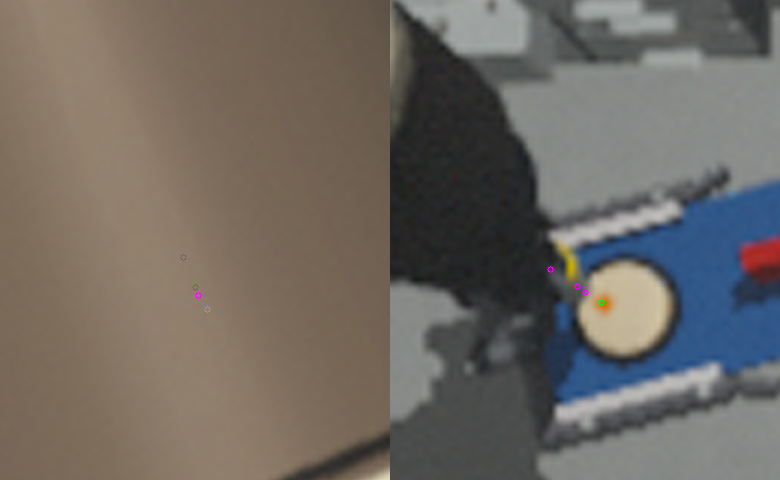

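In the top view the dot (right crop 603,303) matches the target. The visible barrel and collar (~575,280) agree with the predicted tester axis. The scene view is blocked by the arm. Lowering to just above contact.

arm_command([
  {"hand": 15, "translation": [0.8, 0, 6], "delta_rot": [0, 0, 0]},
  {"hand": 15, "translation": [0.8, 0, 13], "delta_rot": [0, 0, 0]},
  {"hand": 15, "translation": [0.8, 0, 19], "delta_rot": [0, 0, 0]},
  {"hand": 15, "translation": [0.8, 0, 24], "delta_rot": [0, 0, 0]},
  {"hand": 15, "translation": [0.8, 0, 25], "delta_rot": [0, 0, 0]},
  {"hand": 15, "translation": [0.8, 0, 25], "delta_rot": [0, 0, 0]},
  {"hand": 15, "translation": [0.8, 0, 25], "delta_rot": [0, 0, 0]},
  {"hand": 15, "translation": [0.8, 0, 25], "delta_rot": [0, 0, 0]},
])

```text
time_s: 18.62
tcp_pos: [0.5863, 0.1975, 0.1004]
tool_rot: [-3.141, 0.0, -1.293]
contact_force: [-0.0, -0.6, -1.4]
opening: 0.269
finger_force: 34.4
```

Run:
```python
from h import *;from cell import arm
F=[]
for i in range(6):
    d=arm.capture("top");s=arm.sense();F.append([*s["contact_force"],*s["tcp_pos"]])
print(np.mean(F,0).round(4),np.std(F,0).round(4))
np.savez("top5.npz",**d);t=s["tcp_pos"]
im=cv2.resize(d["img"],None,fx=8,fy=8,interpolation=2)
p=(proj(d,(.586,.1975,.02))*8).astype(int)
for X in((.5858,.1975,.011),(t[0],t[1],.0135)):
    q=proj(d,X)*8+3.5;cv2.circle(im,(int(q[0]),int(q[1])),4,(255,0,255),1)
cv2.imwrite("pics/tip2.png",im[p[1]-250:p[1]+250,p[0]-300:p[0]+300][:,:,::-1])
```

```text
[ 0.0745 -0.1994 -1.1374  0.5863  0.1974  0.1003] [4.349e-01 3.763e-01 3.957e-01 0.000e+00 0.000e+00 1.000e-04]
```

View pics/tip2.png

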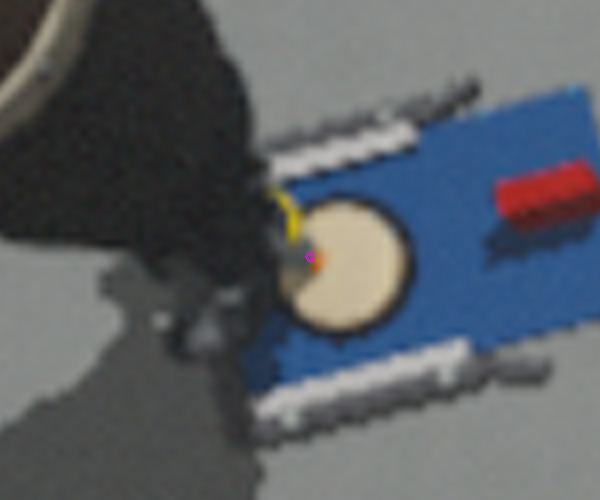

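Tip stands over the dot (~(312,258)), free-hanging force −1.1 N. Pressing down in small steps.

arm_command([
  {"hand": 15, "translation": [0, 0, 1], "delta_rot": [0, 0, 0]},
  {"hand": 15, "translation": [0, 0, 2], "delta_rot": [0, 0, 0]},
  {"hand": 15, "translation": [0, 0, 3], "delta_rot": [0, 0, 0]},
  {"hand": 15, "translation": [0, 0, 4], "delta_rot": [0, 0, 0]},
  {"hand": 15, "translation": [0, 0, 5], "delta_rot": [0, 0, 0]},
  {"hand": 15, "translation": [0, 0, 5], "delta_rot": [0, 0, 0]},
  {"hand": 15, "translation": [0, 0, 5], "delta_rot": [0, 0, 0]},
])

```text
time_s: 19.8
tcp_pos: [0.5863, 0.1974, 0.0952]
tool_rot: [-3.142, -0.0, -1.293]
contact_force: [-0.3, 0.2, 0.4]
opening: 0.271
finger_force: 34.6
```

```bash
cat > f.py <<'E'
from h import *;from cell import arm
F=[]
for i in range(8):
    arm.capture("top");s=arm.sense();F.append([*s["contact_force"],*s["tcp_pos"],*s["tool_rot"]])
print(np.mean(F,0).round(4),s["finger_force"],s["time_s"])
E
python3 f.py
```

```text
[-0.1703 -0.2678  1.0996  0.5863  0.1974  0.0952 -3.1415  0.     -1.2931] 34.626606702804565 20.2
```

Force change 2.24 N means 2.5 mm pushed, matching the geometry exactly. 2.5 mm more.

arm_command([
  {"hand": 15, "translation": [0, 0, 0.8], "delta_rot": [0, 0, 0]},
  {"hand": 15, "translation": [0, 0, 1.6], "delta_rot": [0, 0, 0]},
  {"hand": 15, "translation": [0, 0, 2.5], "delta_rot": [0, 0, 0]},
  {"hand": 15, "translation": [0, 0, 2.5], "delta_rot": [0, 0, 0]},
  {"hand": 15, "translation": [0, 0, 2.5], "delta_rot": [0, 0, 0]},
  {"hand": 15, "translation": [0, 0, 2.5], "delta_rot": [0, 0, 0]},
])

```text
time_s: 20.95
tcp_pos: [0.5863, 0.1974, 0.0927]
tool_rot: [-3.142, 0.0, -1.293]
contact_force: [-0.3, -0.1, 1.4]
opening: 0.271
finger_force: 34.8
```

```bash
python3 f.py
```

```text
[-0.5586 -0.0207  2.3187  0.5863  0.1974  0.0927 -2.3561  0.     -1.2931] 34.762242436409 21.35
```

Force change is 3.46 N, so about 4.9 mm pushed in: halfway. Handing in.

```bash
python3 -c "
from cell import arm
print(arm.finish_job())"
```

```text
the job is handed in; nothing more can be done
None
```

The job is handed in, verdict not shown: the tray is home against the stop, and the tester is held upright with its tip within about 2 mm of the orange dot, pushed in about 4.9 mm at about 3.5 N (from wrist force and arm height); the glue bottle and sanding block were not touched.

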